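# Seat the splined drive gear in the label printer's hub and hold it down

## Robot

A 7-joint arm with a two-finger parallel gripper is mounted at the origin on the work surface; the furniture and walls round the work are solid. World frame = base frame: x ahead of the robot, y to its left, z up, the work surface at z = 0. Lengths are in m, angles in rad, forces in N, time in s.
With the tool pointing down it reaches from about 0.425 to 0.875 m from the base axis. Payload 4.7 kg.
Tool frame: the origin (TCP) lies on the centre line of the jaws, within the pads' length; the fingertips stand 17 mm ahead of it and the grasp point (between the pads) lies 2 mm behind it (r.tips_ahead is the distance from the TCP to the fingertips, in m); z points along the fingers, y is the line along which they close (so a half turn about z gives the same grasp; the last joint's range is limited). The gripper opens to 85 mm and grips with 20 to 120 N. Pads are 22 mm wide; open, the fingers measure 114 mm over their backs; the gripper's body (76 mm by 85 mm) begins 54 mm behind the grasp point. The pads swing forward as they close: fully open they stand 13 mm farther back than shut.
Start: joints at [1.208, 0.321, -0.07, 1.45, 0.023, 1.371, -0.057], TCP at [0.239, -0.604, 0.248] pointing down, gripper open.
Joint ranges: [-2.86, 2.86], [-0.3, 2.09], [-1.38, 1.24], [0.06, 2.45], [-1.56, 4.7], [0.09, 2.05], [-2.69, 2.69]. Speed limits (rad/s): [2.57, 2.57, 3.14, 3.14, 3.14, 3.14, 3.14].

## Interface

Orientations are given as a unit quaternion [w, x, y, z].
In Python, from bench import status, eyes, order, r gives the robot as it stands.
- The arm moves only by the tool carry_out, never from a script. Its arguments are lists of equal length, an entry for each row: "grip": the finger opening in m, from 0 to 0.0854; "translation": the shift along the world's x, y, z in m, a list of three; "roll": the turn about the world's z in rad. In form: {"grip": [grip, ...], "translation": [[x, y, z], ...], "roll": [roll, ...]}. A call has 1 to 8 rows; each row is the pose to reach, as a shift and turn from the pose commanded when the call began; what a row does not reach only later rows make up. A row lasts 1/8 s, in which the tool goes at most 62.5 mm and 10.7 degrees, less where a joint would pass 70% of its speed; a pose out of reach is approached as far as the arm can. A call with a gripper value outside its range is refused whole. The fingers move at their own pace and stop on an object; "grip_force" is the grip in N (left out, the last holds). Time passes only in rows, so rows that repeat a pose let the fingers close. It gives the time, the measured TCP pose, the force, the opening and the grip force at its end, in the units of the state.
- status.state(): the state, without advancing time (a new reading comes with each control period).
- eyes.read_camera(name): name is "scene" or "top" or "wrist"; returns the picture (480x640x3 uint8, red, green, blue); there is no depth.
- eyes.camera_params(name): a dict with "vertical_fov" (degrees; the focal length in pixels is half the picture's height over the tangent of half this angle, whatever the lens; pixels are square), "cx", "cy" (the principal point, pixels), "camera_from_world" (4x4, takes a point from world to camera coordinates); the wrist camera has in their place "hand_eye" (4x4, takes a point from camera to tool coordinates, whose origin is the TCP and whose axes are the flange's). Camera axes: x right, y down, z forward; pixel columns grow to the right and rows downward; lengths in m; the calibration is good to about 2 mm. A picture is of the moment at which its call begins: read the wrist's pose just before it. camera_params takes no time and is no camera call.
- order.finish_job(): hands the job in; it is judged then, once.
Trained networks look in the newest picture that a camera, given by its name, has taken for a name from the list of things; names that differ only in an ending like _2 or _b are one class to them, and where a whole thing is asked for, a point or a joint stands for the part that bears it (a point fixed in the world has none). Each returns a list of dicts, best first, with "p" (0 to 1); they miss things now and then, are a little off and sometimes report something else, mostly with a low value. They report only what shows in the picture. A call takes as long as a camera call. They do not tell look-alikes from the thing itself.
- eyes.regions_of(camera, name): "pixels" (480x640 bool, what is visible of it) and "pixel" ([column, row] in pixels, amid what is visible of it).
The state is a dict: "t": time; "qpos": joint angles; "joint_velocities": joint speeds; "joint_efforts": joint torques, N m; "tool_pos": TCP position; "eef_rot": TCP orientation; "contact_force": force on the tool from outside, world axes, zero at the start; "ft_torque": the same for the moment, N m; "opening": finger opening in m; "finger_force": force on a finger pad.
Only numpy, scipy, OpenCV 4.12 (cv2) and the standard library are available. Lean on these libraries where they do the work, as an engineer would, in place of code of your own. Each camera call takes 0.05 s, during which the arm holds its last target. There are 200 camera calls.

## Task

Fit the smaller of the two white gears to the label printer's drive unit: take it out of the wooden block by its flat thumb grip, turn it so that the four splines of its stub line up with the cross-shaped slot of the jawed hub, and slide it straight down against the spring until its wheel sits flush on the jaws. Finish still gripping the gear and pressing it fully home, because the spring pushes it out again if you let go. Leave the larger gear in the block and do not shift the other things on the desk.

Things in the scene. Friction and masses are not known exactly. Their poses are not given: they have to be found in the camera images.
- gear_small: The gear to fit, loose, white plastic, 60 g, in either well. Wheel 52 mm across, z 18 to 26 mm; below it the stub, z 0 to 18: four splines, plus-shaped section, ribs 8 mm wide, 30 mm tip to tip along the gear's x and y, foot chamfered 1.5 mm; above it a thumb grip, z 26 to 60, 34 mm along x, 14 mm thick along y. Origin: centre of the stub's foot, z up. Any quarter turn fits. Yaw within 0.9 rad
- gear_seat (a point): On the small gear: centre of the wheel's underside, 18 mm above the gear's origin, axes as the gear's
- gear_large: The other gear, to be left alone: like the small one in white plastic with the same thumb grip (34 x 14 mm), but its wheel is 70 mm across and its stub plain round, 26 mm thick. Loose, in the other well. Origin: centre of the stub's lower end
- block: Light wooden block, fixed, 85 mm (its x) by 190 mm (its y) by 35 mm high, with two round wells 36 mm across and 26 mm deep at y = +50 and -50 mm; the gears' wheels rest on its top with their stubs in the wells. Origin: centre of its underside. It may stand to the robot's left or right of the drive unit
- drive: The label printer's drive unit, fixed: grey gear case 132 x 104 mm with its top 30 mm above the desk, on a steel plate 140 x 120 mm; a horizontal black rubber feed roller (top 60 mm above the desk) crosses its far end, 68 mm from the hub's axis in its +x direction. Origin: on the desk, on the hub's axis; z up
- hub_mouth (a point): On the hub's axis in the top plane of its four jaws, 56 mm above the desk; turns with the hub. The hub is a steel crown 35 mm across, jaws 20 mm tall; between them a plus-shaped slot 10.5 mm wide (plus a 2.5 mm chamfer each side at the top), open to the outside, its arms along this point's x and y. Gear home: gear_seat coincides with this point
- hub (a joint): Angle of the hub about the vertical, rad, counter-clockwise from above positive, relative to the drive unit; starts anywhere from -0.7 to 0.7, can turn from -1.6 to 1.6, stiff: about 0.05 N m of friction, no spring, stays where it is left
- plunger (a joint): Sprung brass pin, 11 mm across, in the middle of the hub's slot, its top 8 mm below the jaws' tops; the stub pushes it down. 0 = up, 0.010 = where the gear is home (m), at most 0.0115. It pushes up with about 5 N at first and about 9.5 N when the gear is home
- screwdriver: Bystander: small orange screwdriver, 156 mm long, 17 mm thick, lying loose on the desk between the drive unit and the block. Origin: centre of its underside
- glue_stick: Bystander: glue stick, 94 x 27 x 27 mm, lying loose at the back of the desk between cup and power strip. Origin: centre of its underside
Things that resemble listed ones, but are neither listed nor needed, are in the scene too. What is shaped like the gear_small but green is not meant.

How it is judged:
On the way, in this order (a step that is already met when the one before it is completed fails the run):
1. the small gear is lifted clear of the block by the gripper (z of gear_small in the frame of block above 0.045 m and contact force between the fingers and gear_small above 1 N), for 0.1 s.
2. the splines have meshed: the stub is at least 5 mm inside the hub's slot (z of gear_seat in the frame of hub_mouth below 0.013 m and horizontal distance between gear_seat and hub_mouth below 0.005 m and angle between gear_small's own z axis and vertical below 0.12 rad), for 0.1 s.
At the end, for the whole second after the job is handed in: Fingers grip the small gear (over 3 N) and press it home: wheel within 2 mm of the jaws, 3 mm of the axis, splines 0.2 rad, upright 0.08 rad, at rest, pin down over 7.8 mm. Large gear upright within 15 mm of its start; screwdriver and glue stick within 30 mm of theirs (z of gear_seat in the frame of hub_mouth between -0.003 and 0.002 m and horizontal distance between gear_seat and hub_mouth below 0.003 m and (angle between the x axis of gear_small and the x axis of hub_mouth, either way round below 0.2 rad or angle between the x axis of gear_small and the y axis of hub_mouth, either way round below 0.2 rad) and angle between gear_small's own z axis and vertical below 0.08 rad and value of joint plunger above 0.0078 m and contact force between the fingers and gear_small above 3 N and linear speed of gear_small below 0.02 m/s and distance of gear_large from where it was at the start of the episode below 0.015 m and angle between gear_large's own z axis and vertical below 0.1 rad and distance of each of screwdriver, glue_stick from where it was at the start of the episode below 0.03 m); the arm keeps its last pose, push and grip.
It fails at once if the large gear is lifted out of the block (z of gear_large in the frame of block above 0.035 m).
It also fails if it takes over 38 s, if anything falls off the work surface, if the arm or the gripper's body presses on something with over 40 N, if the wrist force passes 120 N, or if a joint passes its speed limit or range.

## Working session

There is one attempt and no reset: what is moved stays moved. The work goes in short steps, Python scripts to look and compute and a tool call to move; the robot and the scene stay as the last step left them, time stands still between calls to the robot, and variables do not carry over. Pictures are saved under pics/ and viewed, at most 10 in all, crops included, and the job is handed in when it is done.

Besides the shell and the picture viewer there is one more tool, called after "Emit:" as a command line: name --pt "numbers of a row" for each row, then --argument value for the rest. carry_out: Moves the arm, as the interface text tells. Its arguments: {"type":"object","properties":{"grip":{"type":"array","items":{"type":"number"}},"translation":{"type":"array","items":{"type":"array","items":{"type":"number"}}},"roll":{"type":"array","items":{"type":"number"}},"grip_force":{"type":"number"}},"required":["grip","translation","roll"]}

```bash
mkdir -p pics; ls; python3 - <<'E'
from bench import status, eyes, order, r
import cv2, numpy as np
s=status.state(); print(s)
a=eyes.read_camera("top"); b=eyes.read_camera("scene")
cv2.imwrite("pics/top.png",a[:,:,::-1]); cv2.imwrite("pics/scene.png",b[:,:,::-1])
for c in("top","scene","wrist"):print(c,eyes.camera_params(c))
E
```

```text
pics
{'t': 0.0, 'qpos': array([ 1.20814717,  0.32179614, -0.07004273,  1.45167072,  0.02258498,
        1.37075238, -0.05689624]), 'joint_velocities': array([-0.00114894, -0.00132439, -0.00122648,  0.00201464,  0.00247219,
        0.00035564,  0.00231924]), 'joint_efforts': array([ 5.15278589e-05, -4.93588185e+01, -3.82134402e-01, -3.14338410e+01,
        1.30886649e-02,  1.12856843e-02,  2.29438808e-05]), 'tool_pos': array([ 0.23889235, -0.60398367,  0.2472427 ]), 'eef_rot': array([-8.93948150e-04,  9.82310304e-01,  1.87258164e-01, -2.18623259e-04]), 'contact_force': array([-0.41610935,  0.16517287,  0.44184676]), 'ft_torque': array([-0.02239994,  0.00419734,  0.00177392]), 'finger_force': 0.0, 'opening': 0.08522305979987027}
top {'vertical_fov': 48.1383317826299, 'cx': 317.15864327692617, 'cy': 242.5101232926978, 'camera_from_world': array([[ 9.54814239e-04, -9.99916449e-01, -1.28912005e-02,
         8.09248419e-02],
       [-9.85492053e-01,  1.24699818e-03, -1.69716997e-01,
         5.43706901e-01],
       [ 1.69718893e-01,  1.28662238e-02, -9.85408523e-01,
         9.92309651e-01
[... 194 characters left out ...]
orld': array([[-0.68105756, -0.73219285, -0.00736436,  0.42643705],
       [-0.29844995,  0.28676266, -0.91032676,  0.19939882],
       [ 0.66864657, -0.61778703, -0.41382479,  0.85504014],
       [ 0.        ,  0.        ,  0.        ,  1.        ]])}
wrist {'vertical_fov': 63.15222253020756, 'cx': 319.77559861205333, 'cy': 234.95741873460605, 'hand_eye': array([[ 1.40241656e-03, -9.44781364e-01, -3.27698348e-01,
         8.43503954e-02],
       [ 9.99999015e-01,  1.30823655e-03,  5.07837955e-04,
         8.45667472e-04],
       [-5.10888785e-05, -3.27698737e-01,  9.44782269e-01,
        -1.25033310e-01],
       [ 0.00000000e+00,  0.00000000e+00,  0.00000000e+00,
         1.00000000e+00]])}
```

View pics/top.png

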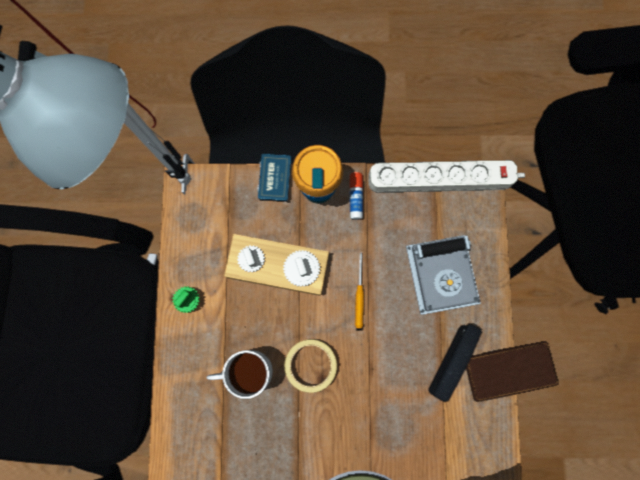

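```bash
cat > h.py <<'E'
from bench import status, eyes, order, r
import cv2, numpy as np
from scipy.spatial.transform import Rotation as R
def cam(name):
    p=eyes.camera_params(name); f=240/np.tan(np.radians(p["vertical_fov"])/2)
    K=np.array([[f,0,p["cx"]],[0,f,p["cy"]],[0,0,1]])
    if name=="wrist":
        s=status.state(); T=np.eye(4); q=s["eef_rot"]
        T[:3,:3]=R.from_quat([q[1],q[2],q[3],q[0]]).as_matrix(); T[:3,3]=s["tool_pos"]
        M=np.linalg.inv(T@p["hand_eye"])
    else: M=p["camera_from_world"]
    return K,M
def back(K,M,px,z):
    px=np.atleast_2d(px).astype(float)
    d=np.c_[px,np.ones(len(px))]@np.linalg.inv(K).T@M[:3,:3]
    c=-M[:3,:3].T@M[:3,3]
    return c+d*((z-c[2])/d[:,2])[:,None]
def proj(K,M,P):
    q=(np.atleast_2d(P)@M[:3,:3].T+M[:3,3])@K.T
    return q[:,:2]/q[:,2:]
E
python3 - <<'E'
from h import *
K,M=cam("top"); 
eyes.read_camera("top")
for n,z in [("gear_small",.045),("gear_large",.045),("block",.035),("drive",.03),("hub",.056),("screwdriver",.01),("glue_stick",.02)]:
    for d in eyes.regions_of("top",n)[:3]:
        m=d["pixels"]; c=cv2.findContours(m.astype(np.uint8),0,2)[0]; rc=cv2.minAreaRect(np.vstack(c))
        print(n,round(d["p"],2),d["pixel"],m.sum(),np.round(back(K,M,d["pixel"],z)[0],3),rc)
E
```

```text
gear_small 0.87 [250.1, 255.2] 510 [0.519 0.211 0.045] ((251.0, 258.5), (25.0, 24.0), 90.0)
gear_small 0.6 [185.7, 303.5] 528 [0.426 0.331 0.045] ((185.5, 299.5), (25.0, 25.0), 90.0)
gear_large 0.8 [300.6, 266.1] 956 [0.498 0.113 0.045] ((301.5000305175781, 268.0000305175781), (33.23401641845703, 34.64822769165039), 45.0)
block 0.71 [272.1, 262.9] 2726 [0.506 0.169 0.035] ((276.7950134277344, 264.3609924316406), (97.8759536743164, 44.951358795166016), 11.15466022491455)
drive 0.59 [443.8, 273.9] 4170 [ 0.485 -0.165  0.03 ] ((443.21575927734375, 274.407958984375), (70.21077728271484, 62.51115417480469), 79.87532806396484)
hub 0.55 [446.8, 282.7] 263 [ 0.465 -0.164  0.056] ((449.2865295410156, 282.0792541503906), (17.669044494628906, 16.896024703979492), 83.6598129272461)
screwdriver 0.84 [358.5, 308.4] 466 [0.419 0.    0.01 ] ((359.5, 292.5), (11.0, 75.0), 0.0)
glue_stick 0.7 [355.8, 197.0] 614 [0.641 0.004 0.02 ] ((356.5, 195.5), (47.0, 13.0), 90.0)
```

The top view shows the block with the small gear at about (250,258) and the large one at (301,267). The hub is at (449,282), and the green look-alike at (186,299). I'll go over the hub first for a close look.

Emit:
carry_out --grip '[0.085, 0.085, 0.085, 0.085, 0.085, 0.085, 0.085, 0.085]' --pt "0.03 0.05 0" --pt "0.06 0.1 0" --pt "0.09 0.15 0" --pt "0.115 0.2 0" --pt "0.14 0.26 0" --pt "0.17 0.32 0" --pt "0.2 0.38 -0.01" --pt "0.226 0.434 -0.03" --roll '[0, 0, 0, 0, 0, 0, 0, 0]'

```text
t: 1.5
tool_pos: [0.4612, -0.1798, 0.223]
eef_rot: [0.001, 0.982, 0.187, 0.001]
contact_force: [1.2, -0.5, -0.2]
opening: 0.085
finger_force: 0.0
```

Emit:
carry_out --grip '[0.085, 0.085]' --pt "0 0 0" --pt "0 0 0" --roll '[0, 0]'

```text
t: 1.75
tool_pos: [0.4596, -0.182, 0.2222]
eef_rot: [0.0, 0.982, 0.187, -0.0]
contact_force: [-0.3, 0.2, -0.2]
opening: 0.0847
finger_force: 0.0
```

```bash
python3 - <<'E'
from h import *
K,M=cam("wrist"); s=status.state(); print(s["t"],s["tool_pos"],s["eef_rot"],s["qpos"])
a=eyes.read_camera("wrist"); cv2.imwrite("pics/hub.png",a[:,:,::-1]); np.savez("hubcam",K=K,M=M)
for n in("hub","plunger","drive"):
  for d in eyes.regions_of("wrist",n)[:2]:
    m=d["pixels"]; c=cv2.findContours(m.astype(np.uint8),0,2)[0]; rc=cv2.minAreaRect(np.vstack(c))
    print(n,round(d["p"],2),d["pixel"],m.sum(),back(K,M,d["pixel"],.056),rc)
print(proj(K,M,[[.465,-.17,.056]]))
E
```

```text
1.75 [ 0.45961449 -0.18204915  0.22220107] [ 4.54724899e-04  9.82288102e-01  1.87376218e-01 -1.73585428e-04] [ 0.75591765  0.02357932 -0.43670652  1.8500665   0.01144977  1.27003872
 -0.87788847]
hub 0.7 [315.0, 194.1] 1500 [[ 0.47373311 -0.17372214  0.056     ]] ((310.6587829589844, 195.0352783203125), (40.99985885620117, 44.904605865478516), 12.528807640075684)
hub 0.26 [312.2, 158.8] 22621 [[ 0.49778212 -0.16204911  0.056     ]] ((317.366455078125, 159.93154907226562), (147.8642120361328, 166.71778869628906), 10.738897323608398)
plunger 0.68 [313.6, 197.4] 161 [[ 0.47094147 -0.17366993  0.056     ]] ((310.5, 196.5), (15.0, 11.0), 90.0)
plunger 0.42 [22.5, 41.3] 4920 [[0.49882083 0.04763567 0.056     ]] ((31.5, 51.0), (102.0, 63.0), 90.0)
drive 0.89 [313.0, 158.9] 22504 [[ 0.49793227 -0.16262545  0.056     ]] ((316.6730651855469, 160.63461303710938), (147.87156677246094, 165.71812438964844), 11.309932708740234)
[[306.32388464 202.70023239]]
```

View crop.

```bash
python3 - <<'E'
import cv2
a=cv2.imread("pics/hub.png")[155:235,265:355]; cv2.imwrite("pics/hubc.png",cv2.resize(a,None,fx=7,fy=7,interpolation=cv2.INTER_CUBIC))
E
```

```text
(no output)
```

View pics/hubc.png

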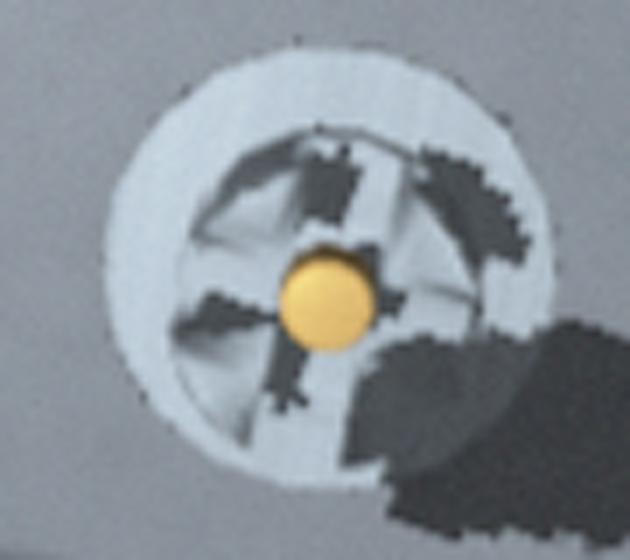

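The pin is at about (311.7,198.6) and the slot's arms are turned roughly 0.15 rad in the image. I'll back-project these and move on to the gear.

```bash
python3 - <<'E'
from h import *
z=np.load("hubcam.npz");K,M=z["K"],z["M"]
c=lambda *p:np.array(p)/7+[265,155]-0.5+0.5/7
print("pin",back(K,M,c(327,305),.048))
e=c([317,495-0],)  # unused
ring=back(K,M,c([[330,50]][0]),.036),back(K,M,c(330,488),.036),back(K,M,c(106,270),.036),back(K,M,c(555,270),.036); print("base ring",np.round(np.vstack(ring),4))
for a,b in([(305,170),(300,232)],[(352,195),(297,440)],[(355,380),(342,460)],[(205,285),(470,320)],[(200,243),(475,300)]):
    P=back(K,M,np.array([c(*a),c(*b)]),.056); d=P[1]-P[0]; print(np.round(P,4).tolist(),np.arctan2(d[1],d[0])%(np.pi/2))
E
```

```text
pin [[ 0.46786124 -0.17280324  0.048     ]]
base ring [[ 0.4927 -0.1632  0.036 ]
 [ 0.4443 -0.1821  0.036 ]
 [ 0.4594 -0.1483  0.036 ]
 [ 0.4787 -0.1968  0.036 ]]
[[0.4827, -0.1646, 0.056], [0.4762, -0.1666, 0.056]] 0.2888680129918928
[[0.4821, -0.1703, 0.056], [0.4542, -0.1747, 0.056]] 0.15601646736726016
[[0.463, -0.1782, 0.056], [0.4539, -0.1802, 0.056]] 0.2189081292020374
[[0.4669, -0.1591, 0.056], [0.474, -0.1874, 0.056]] 0.24354067748838437
[[0.4711, -0.1569, 0.056], [0.4762, -0.187, 0.056]] 0.1694161575213491
```

Emit:
carry_out --grip '[0.06, 0.06, 0.06, 0.06, 0.06, 0.06, 0.06, 0.06]' --pt "0.01 0.05 0.01" --pt "0.02 0.1 0.01" --pt "0.03 0.15 0" --pt "0.035 0.2 0" --pt "0.04 0.25 0" --pt "0.045 0.3 0" --pt "0.05 0.35 0" --pt "0.055 0.38 0" --roll '[0, 0, 0, 0, 0, 0, 0, 0]'

```text
t: 2.95
tool_pos: [0.515, 0.2004, 0.2224]
eef_rot: [-0.0, 0.982, 0.188, 0.0]
contact_force: [0.9, -0.0, -0.1]
opening: 0.0603
finger_force: 0.0
```

Emit:
carry_out --grip '[0.06, 0.06]' --pt "0 0 0" --pt "0 0 0" --roll '[0, 0]'

```text
t: 3.2
tool_pos: [0.5152, 0.1968, 0.2218]
eef_rot: [0.0, 0.983, 0.186, -0.0]
contact_force: [-0.1, -0.4, -0.3]
opening: 0.0599
finger_force: 0.0
```

```bash
python3 - <<'E'
from h import *
K,M=cam("wrist"); s=status.state(); print(s["t"],s["tool_pos"],s["eef_rot"],s["qpos"])
a=eyes.read_camera("wrist"); cv2.imwrite("pics/gear.png",a[:,:,::-1]); np.savez("gearcam",K=K,M=M)
for d in eyes.regions_of("wrist","gear_small")[:3]:
    m=d["pixels"]; c=cv2.findContours(m.astype(np.uint8),0,2)[0]; rc=cv2.minAreaRect(np.vstack(c))
    print(round(d["p"],2),d["pixel"],m.sum(),back(K,M,d["pixel"],.043),rc)
x,y=proj(K,M,[[.519,.211,.06]])[0]; print(x,y)
x=int(np.clip(x,60,580));y=int(np.clip(y,60,420)); print(x-60,y-60)
cv2.imwrite("pics/gearc.png",cv2.resize(a[y-60:y+60,x-60:x+60,::-1],None,fx=5,fy=5,interpolation=cv2.INTER_CUBIC))
E
```

```text
3.2 [0.51522814 0.19680663 0.22184896] [ 4.63770636e-04  9.82501755e-01  1.86252559e-01 -2.66024175e-04] [ 0.29434093  0.19990751 -0.79173877  1.71212457  0.14828142  1.29178542
 -1.72467133]
0.9 [305.5, 202.9] 3110 [[0.5170272  0.20859946 0.043     ]] ((303.7635498046875, 204.16893005371094), (64.16869354248047, 62.424983978271484), 54.462318420410156)
0.77 [135.7, 232.1] 3022 [[0.44276723 0.32952573 0.043     ]] ((131.7165069580078, 227.64495849609375), (57.307029724121094, 70.63423919677734), 88.26429748535156)
302.7101861093408 205.0451213856506
242 145
```

View pics/gearc.png

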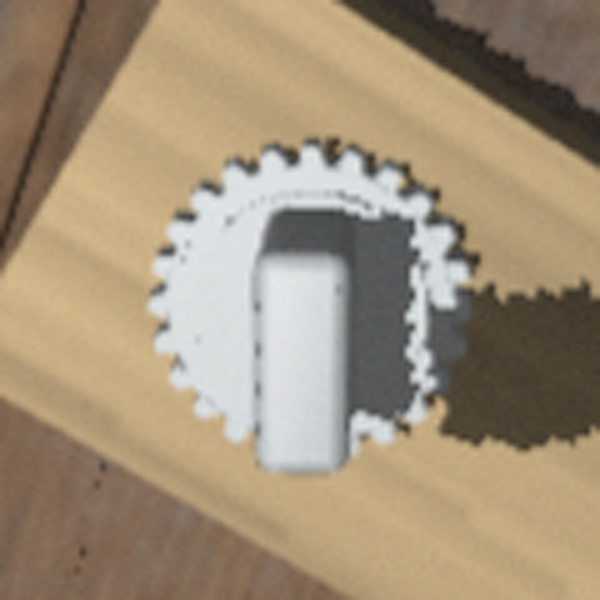

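The thumb grip's top face has its corners at crop (260,258), (350,255), (345,470) and (258,468). It lies nearly along tool x. Next I'll compute the gear pose and overlay a slot model to check the hub's yaw.

```bash
python3 - <<'E'
from h import *
z=np.load("gearcam.npz");K,M=z["K"],z["M"]
c=lambda p:np.array(p)/5+[242,145]-0.4
P=back(K,M,c([[260,256],[350,254],[346,471],[257,470]]),.077)[:,:2]; print(P,P.mean(0),[np.linalg.norm(P[i]-P[i-1]) for i in range(4)])
d=P[0]+P[1]-P[2]-P[3]; print("gear yaw",np.arctan2(d[1],d[0]))
Q=back(K,M,c([[148,300],[475,290],[315,140]]),.043); print("wheel",Q)
s=status.state();q=s["eef_rot"];print("tool yaw",2*np.arctan2(q[2],q[1]),s["tool_pos"])
z=np.load("hubcam.npz");K,M=z["K"],z["M"]
a=cv2.imread("pics/hub.png")[155:235,265:355];out=[]
C=np.array([.468,-.1727])
for yaw in(.12,.2,.28):
    b=cv2.resize(a,None,fx=4.4,fy=4.4,interpolation=cv2.INTER_CUBIC); 
    for zz,w,col in((.056,.00775,(0,0,255)),(.0535,.00525,(0,255,0))):
        for k in range(4):
            t=np.linspace(np.arcsin(w/.0175),np.pi/2-np.arcsin(w/.0175),15)
            L=np.vstack([[[w,w]],.0175*np.c_[np.cos(t),np.sin(t)]]); A=yaw+k*np.pi/2
            L=L@np.array([[np.cos(A),np.sin(A)],[-np.sin(A),np.cos(A)]])+C
            p=(proj(K,M,np.c_[L,np.full(len(L),zz)])-[265,155]+.5)*4.4
            cv2.polylines(b,[p.round().astype(int)],True,col,1)
    out.append(b[30:350,50:316])
cv2.imwrite("pics/ov.png",np.hstack(out))
E
```

```text
[[0.52738999 0.22032474]
 [0.53233054 0.20859386]
 [0.50172908 0.19738169]
 [0.49708031 0.20958943]] [0.51463248 0.20897243] [np.float64(0.03215468681636108), np.float64(0.012728806980158594), np.float64(0.0325908270816807), np.float64(0.01306292199331169)]
gear yaw 0.34583854785203416
wheel [[0.50561828 0.23368645 0.043     ]
 [0.52639922 0.18552456 0.043     ]
 [0.53951485 0.21792071 0.043     ]]
tool yaw 0.37367129492244416 [0.51525492 0.19640162 0.22191994]
```

View pics/ov.png

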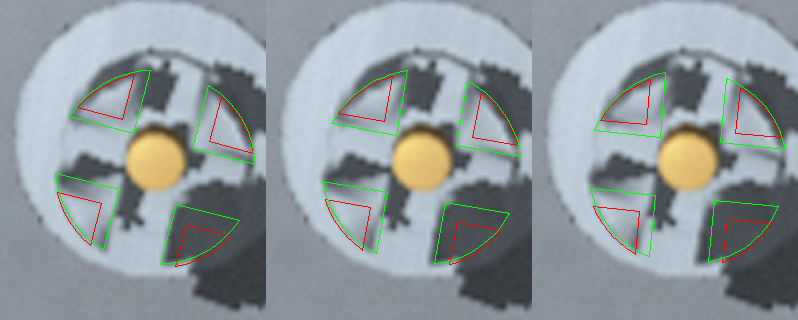

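The overlay fits best at a yaw of about 0.2 to 0.25. Gear centre is about (0.515,0.209), yaw 0.346. I'm descending partway first.

Emit:
carry_out --grip '[0.05, 0.05, 0.05, 0.05, 0.05, 0.05]' --pt "0 0.0127 -0.03" --pt "0 0.0127 -0.06" --pt "0 0.0127 -0.09" --pt "0 0.0127 -0.11" --pt "0 0.0127 -0.11" --pt "0 0.0127 -0.11" --roll '[-0.028, -0.028, -0.028, -0.028, -0.028, -0.028]' --grip_force 40

```text
t: 4.05
tool_pos: [0.5156, 0.2113, 0.1131]
eef_rot: [-0.0, 0.985, 0.173, 0.001]
contact_force: [-0.0, 0.1, 0.5]
opening: 0.0498
finger_force: 0.0
```

```bash
python3 - <<'E'
from h import *
s=status.state();q=s["eef_rot"];print(s["t"],2*np.arctan2(q[2],q[1]),s["tool_pos"])
E
```

```text
4.05 0.3482529980008867 [0.51562651 0.21127715 0.11313173]
```

Emit:
carry_out --grip '[0.05, 0.05, 0.05, 0.05, 0.01, 0.01, 0.01, 0.01]' --pt "0 -0.002 -0.015" --pt "0 -0.002 -0.032" --pt "0 -0.002 -0.047" --pt "0 -0.002 -0.047" --pt "0 -0.002 -0.047" --pt "0 -0.002 -0.047" --pt "0 -0.002 -0.047" --pt "0 -0.002 -0.047" --roll '[0, 0, 0, 0, 0, 0, 0, 0]' --grip_force 60

```text
t: 5.05
tool_pos: [0.5154, 0.2095, 0.0658]
eef_rot: [-0.0, 0.985, 0.174, 0.001]
contact_force: [-0.2, -0.2, 3.5]
opening: 0.0129
finger_force: 59.9
```

Emit:
carry_out --grip '[0.01, 0.01, 0.01, 0.01]' --pt "0 0 0" --pt "0 0 0" --pt "0 0 0.01" --pt "0 0 0.02" --roll '[0, 0, 0, 0]'

```text
t: 5.55
tool_pos: [0.5143, 0.209, 0.0852]
eef_rot: [0.0, 0.985, 0.174, -0.001]
contact_force: [0.3, 0.2, -0.5]
opening: 0.013
finger_force: 59.5
```

Emit:
carry_out --grip '[0.01, 0.01, 0.01, 0.01, 0.01, 0.01, 0.01, 0.01]' --pt "0 0 0.04" --pt "0 0 0.08" --pt "0 -0.03 0.1" --pt "-0.01 -0.08 0.1" --pt "-0.02 -0.13 0.1" --pt "-0.025 -0.18 0.1" --pt "-0.03 -0.23 0.1" --pt "-0.035 -0.28 0.1" --roll '[0, 0, 0, 0, 0, -0.05, -0.1, -0.12]'

```text
t: 6.55
tool_pos: [0.4793, -0.0723, 0.1856]
eef_rot: [0.0, 0.994, 0.114, 0.0]
contact_force: [1.2, 0.6, -0.0]
opening: 0.0132
finger_force: 59.4
```

Emit:
carry_out --grip '[0.01, 0.01, 0.01, 0.01, 0.01]' --pt "-0.005 -0.05 0" --pt "-0.011 -0.1 -0.01" --pt "-0.011 -0.1 -0.03" --pt "-0.011 -0.1 -0.03" --pt "-0.011 -0.1 -0.03" --roll '[0, 0, 0, 0, 0]'

```text
t: 7.18
tool_pos: [0.4693, -0.17, 0.1558]
eef_rot: [0.0, 0.993, 0.115, 0.0]
contact_force: [0.2, -1.2, 0.2]
opening: 0.0129
finger_force: 59.5
```

```bash
python3 - <<'E'
from h import *
K,M=cam("wrist");s=status.state();q=s["eef_rot"];print(s["t"],2*np.arctan2(q[2],q[1]),s["tool_pos"])
a=eyes.read_camera("wrist"); cv2.imwrite("pics/held.png",a[:,:,::-1]); np.savez("heldcam",K=K,M=M)
E
```

```text
7.175 0.23039348478421254 [ 0.46927889 -0.16995912  0.15582598]
```

View pics/held.png

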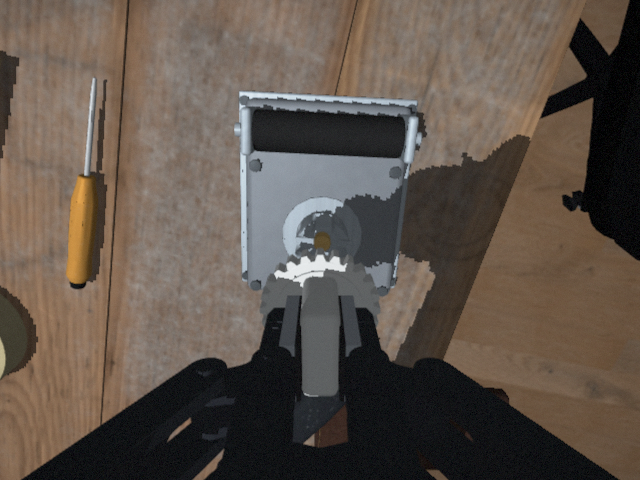

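The held gear's wheel spans columns 260 to 380 with its front edge at row 250. The pin is at (323,241). I'll check both against the model.

```bash
python3 - <<'E'
from h import *
z=np.load("heldcam.npz");K,M=z["K"],z["M"]
a=cv2.imread("pics/held.png")
m=cv2.inRange(cv2.cvtColor(a,cv2.COLOR_BGR2HSV),(8,110,40),(35,255,255))[225:256,300:345]
ys,xs=np.nonzero(m); print("pin px",xs.mean()+300,ys.mean()+225,len(xs),"box",xs.min()+300,xs.max()+300,ys.min()+225,ys.max()+225)
p=[xs.mean()+300,ys.mean()+225]; print("pin xy",back(K,M,p,.048), "exp px",proj(K,M,[[.468,-.1727,.048]]))
t=np.linspace(0,2*np.pi,90); T=np.array([.46928,-.16996,.15583])
b=a.copy()
for zo,rr,col in((-.023,.026,(0,0,255)),(-.031,.026,(0,255,0))):
    W=T+np.c_[rr*np.cos(t),rr*np.sin(t),np.full(90,zo)]
    cv2.polylines(b,[proj(K,M,W).round().astype(int)],True,col,1)
y=.2304;ex=np.array([np.cos(y),np.sin(y)]);ey=np.array([-ex[1],ex[0]])
G=np.array([np.r_[T[:2]+i*.017*ex+j*.007*ey,T[2]+.011] for i,j in((1,1),(1,-1),(-1,-1),(-1,1))])
cv2.polylines(b,[proj(K,M,G).round().astype(int)],True,(255,0,255),1)
cv2.imwrite("pics/held2.png",cv2.resize(b[180:420,230:410],None,fx=2.5,fy=2.5))
E
```

```text
pin px 322.0696517412935 240.54228855721394 201 box 315 329 233 249
pin xy [[ 0.46988208 -0.17237559  0.048     ]] exp px [[321.88049367 243.36104228]]
```

View pics/held2.png

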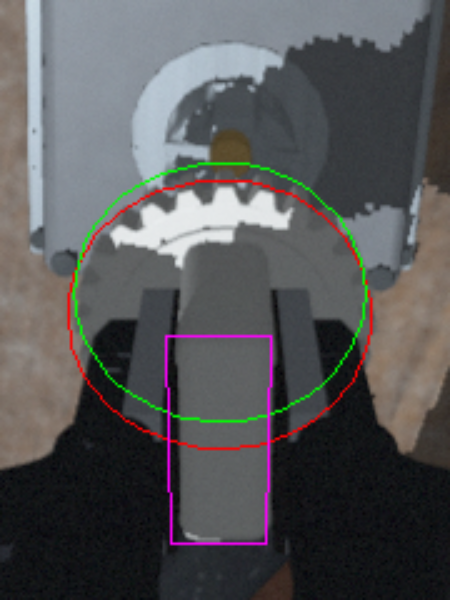

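Gear centre matches the TCP within about 1 mm. I'll centre over the hub at about (0.469,-0.1727) and come down to just above the mouth.

Emit:
carry_out --grip '[0.01, 0.01, 0.01, 0.01, 0.01]' --pt "0 -0.0027 -0.015" --pt "0 -0.0027 -0.03" --pt "0 -0.0027 -0.043" --pt "0 -0.0027 -0.043" --pt "0 -0.0027 -0.043" --roll '[0, 0, 0, 0, 0]'

```text
t: 7.85
tool_pos: [0.469, -0.1734, 0.1121]
eef_rot: [-0.0, 0.993, 0.114, 0.0]
contact_force: [-0.2, 0.4, 0.1]
opening: 0.0128
finger_force: 59.5
```

```bash
python3 - <<'E'
from h import *
s=status.state();q=s["eef_rot"];print(s["t"],2*np.arctan2(q[2],q[1]),s["tool_pos"],s["contact_force"],s["ft_torque"])
b=eyes.read_camera("scene"); K,M=cam("scene"); x,y=proj(K,M,[[.469,-.173,.06]])[0].astype(int); print(x,y)
cv2.imwrite("pics/sc.png",cv2.resize(b[y-60:y+60,x-75:x+75,::-1],None,fx=5,fy=5,interpolation=cv2.INTER_CUBIC))
E
```

```text
7.85 0.2290313054457745 [ 0.46898207 -0.17340129  0.11207659] [-0.19574704  0.38484641  0.07777271] [-0.01818836 -0.02118794  0.00726424]
440 221
```

View pics/sc.png

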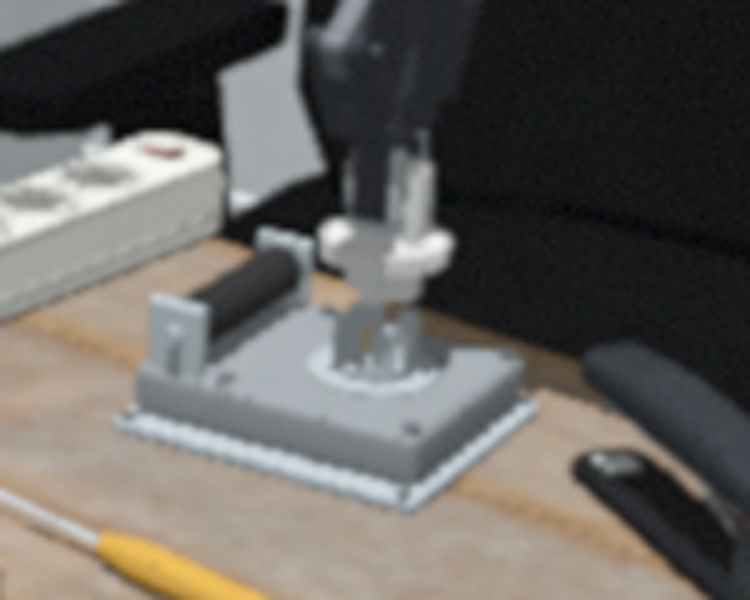

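The scene crop shows the gear upright, with its stub right above the hub (crop 385,300). Descending slowly.

Emit:
carry_out --grip '[0.01, 0.01, 0.01, 0.01, 0.01, 0.01]' --pt "0 0.0007 -0.003" --pt "0 0.0007 -0.006" --pt "0 0.0007 -0.008" --pt "0 0.0007 -0.01" --pt "0 0.0007 -0.012" --pt "0 0.0007 -0.012" --roll '[0, 0, 0, 0, 0, 0]' --grip_force 80

```text
t: 8.65
tool_pos: [0.469, -0.1721, 0.1]
eef_rot: [-0.0, 0.993, 0.114, 0.0]
contact_force: [-0.9, 1.8, 0.7]
opening: 0.0125
finger_force: 79.3
```

Emit:
carry_out --grip '[0.01, 0.01, 0.01, 0.01, 0.01]' --pt "0 0 -0.002" --pt "0 0 -0.004" --pt "0 0 -0.006" --pt "0 0 -0.008" --pt "0 0 -0.008" --roll '[0, 0, 0, 0, 0]'

```text
t: 9.28
tool_pos: [0.4688, -0.172, 0.0925]
eef_rot: [-0.0, 0.993, 0.114, -0.0]
contact_force: [-0.7, 4.3, 5.4]
opening: 0.0131
finger_force: 80.3
```

Emit:
carry_out --grip '[0.01, 0.01, 0.01, 0.01, 0.01]' --pt "0 0.0007 -0.001" --pt "0 0.0007 -0.0025" --pt "0 0.0007 -0.004" --pt "0 0.0007 -0.0055" --pt "0 0.0007 -0.0055" --roll '[0, 0, 0, 0, 0]'

```text
t: 9.9
tool_pos: [0.4689, -0.1719, 0.0875]
eef_rot: [0.0, 0.993, 0.114, -0.0]
contact_force: [-2.7, 3.3, 9.4]
opening: 0.0126
finger_force: 80.7
```

```bash
python3 - <<'E'
from h import *
s=status.state();q=s["eef_rot"];print(s["t"],2*np.arctan2(q[2],q[1]),s["tool_pos"],s["contact_force"],s["ft_torque"])
E
```

```text
9.9 0.22891179015519145 [ 0.46888045 -0.17191784  0.08745747] [-2.69111636  3.29537091  9.368724  ] [ 0.91792633  0.74628501 -0.02760039]
```

Emit:
carry_out --grip '[0.01, 0.01, 0.01, 0.01]' --pt "0 0 -0.0007" --pt "0 0 -0.0014" --pt "0 0 -0.0014" --pt "0 0 -0.0014" --roll '[0, 0, 0, 0]'

```text
t: 10.4
tool_pos: [0.469, -0.1719, 0.0867]
eef_rot: [0.0, 0.993, 0.114, -0.0]
contact_force: [-4.5, 4.3, 12.9]
opening: 0.0125
finger_force: 81.6
```

Emit:
carry_out --grip '[0.01, 0.01, 0.01, 0.01, 0.01]' --pt "0 0 -0.0007" --pt "0 0 -0.0014" --pt "0 0 -0.002" --pt "0 0 -0.002" --pt "0 0 -0.002" --roll '[0, 0, 0, 0, 0]'

```text
t: 11.02
tool_pos: [0.4691, -0.1719, 0.0865]
eef_rot: [0.001, 0.993, 0.114, -0.0]
contact_force: [-10.2, 5.8, 26.7]
opening: 0.0126
finger_force: 83.4
```

```bash
python3 - <<'E'
from h import *
s=status.state();q=s["eef_rot"];print(s["t"],2*np.arctan2(q[2],q[1]),s["tool_pos"],s["contact_force"],s["ft_torque"])
b=eyes.read_camera("scene")
cv2.imwrite("pics/sc2.png",cv2.resize(b[161:281,365:515,::-1],None,fx=5,fy=5,interpolation=cv2.INTER_CUBIC))
E
```

```text
11.025 0.22887234556347152 [ 0.46912133 -0.17191182  0.08645147] [-10.17524127   5.83743228  26.73437543] [ 1.47909467  2.26987452 -0.04295286]
```

View pics/sc2.png

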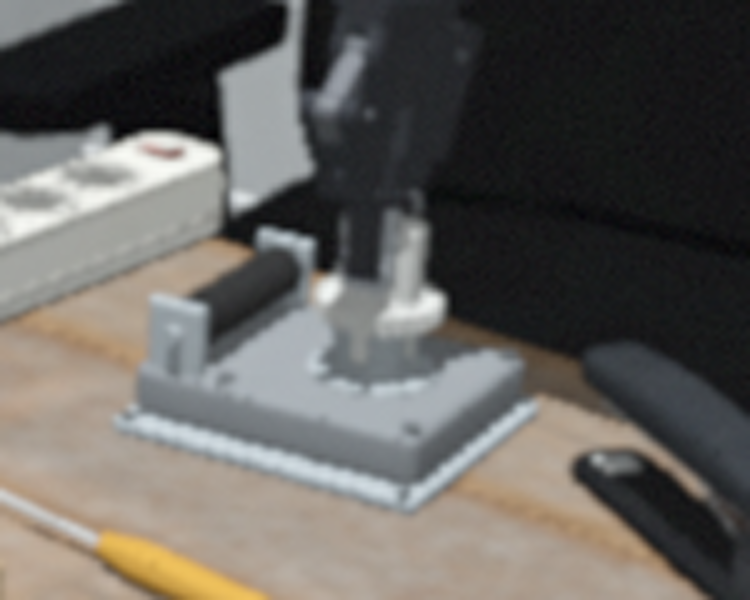

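The wheel sits on the jaws and the TCP has stopped at 86.5 mm, against about 87 mm expected, under a firm 27 N. Handing in.

```bash
python3 -c "
from bench import order
print(order.finish_job())"
```

```text
the job is handed in; nothing more can be done
None
```

I fitted the small gear into the hub and handed the job in with the arm still gripping it (83 N) and pressing it down with 27 N. The final camera view shows the wheel seated on the jaws, but no verdict came back from the judging.

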